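# Put the red and blue tape rolls back on their spindles

### The arm

A 6-joint arm with a two-finger parallel gripper is mounted at the origin on the work surface. World frame = base frame: x ahead of the robot, y to its left, z up, the work surface at z = 0. Lengths are in m, angles in rad, forces in N, time in s.
With the tool pointing down it reaches from about 0.325 to 0.85 m from the base axis. Payload 15.5 kg.
Tool frame: the origin (TCP) lies at the very end of the fingers, on their centre line; the grasp point (between the pads) lies 19 mm behind it (robot.grip_point_offset is the distance from the TCP to the grasp point, in m); z points along the fingers, y is the line along which they close (so a half turn about z gives the same grasp; the last joint's range is limited). The gripper opens to 91 mm and grips with 3 to 60 N. Pads are 32 mm wide; open, the fingers measure 118 mm over their backs; the gripper's body (76 mm by 178 mm) begins 60 mm behind the grasp point.
Start: joints at [-1.327, 0.494, 1.345, -0, 1.302, -0.096], TCP at [0.208, -0.589, 0.185] pointing down, gripper open.
Joint ranges: [-2.91, 2.91], [-0.82, 2.16], [0.22, 2.67], [-1.22, 4.37], [0.12, 2.79], [-3.08, 3.08]. Speed limits (rad/s): [1.89, 1.89, 2.57, 3.01, 3.01, 3.01].

### API

Orientations are given as a unit quaternion [x, y, z, w].
In Python, from bench import robot gives the robot as it stands.
- The arm moves only by the tool servo_tool, never from a script. Its argument "steps" is a list that holds one entry, the list of rows, each a list of 7 numbers: the shift along the tool's x, y, z in cm, then the turn, a rotation vector about the tool's x, y, z in rad, then the closure, from -1 (fully open) to 1 (shut). In form: [[[dx, dy, dz, rx, ry, rz, claw], ...]]. A call has 1 to 5 rows; each row shifts and turns the commanded pose from where the row before left it, along the tool's axes as they then stand; what a row does not reach is not made up. A row lasts 1/8 s, in which the tool goes at most 62.5 mm and 10.7 degrees, less where a joint would pass 70% of its speed; a pose out of reach is approached as far as the arm can. A call is refused whole if a number of a shift passes 6.25 or a number of a turn 0.188, either way. A call with a gripper value outside its range is refused whole. The fingers move at their own pace and stop on an object; the grip force is fixed at half the most. Time passes only in rows, so rows that do not move let the fingers close. It gives the time, the measured TCP pose, the force, the opening and the grip force at its end, in the units of the state.
- robot.sense(): the state, without advancing time (a new reading comes with each control period).
- robot.get_image(name): name is "scene" or "top" or "wrist"; returns the picture (400x640x3 uint8, blue, green, red); there is no depth.
- robot.camera_info(name): a dict with "fx", "fy", "cx", "cy" (pixels), "R" (3x3) and "t" (3): a world point X has camera coordinates R X + t; the wrist camera has in their place "T_tool_cam" (4x4, takes a point from camera to tool coordinates, whose origin is the TCP and whose axes are the flange's). Camera axes: x right, y down, z forward; pixel columns grow to the right and rows downward; lengths in m; the calibration is good to about 2 mm. A picture is of the moment at which its call begins: read the wrist's pose just before it. camera_info takes no time and is no camera call.
- robot.finish_job(): hands the job in; it is judged then, once.
The state is a dict: "clock": time; "q": joint angles; "joint_vel": joint speeds; "joint_efforts": joint torques, N m; "ee_pos": TCP position; "orientation": TCP orientation; "force": force on the tool from outside, world axes, zero at the start; "moment": the same for the moment, N m; "grip_width": finger opening in m; "finger_force": force on a finger pad.
Only numpy, scipy, OpenCV 4.12 (cv2) and the standard library are available. Lean on these libraries where they do the work, as an engineer would, in place of code of your own. Each camera call takes 0.05 s, during which the arm holds its last target. There are 200 camera calls.

### The job

Put the red and blue tape rolls away on the spindle stands of their own colour: on each stand the wide roll goes over the post first and lies flat on the base, and the narrow roll of that colour lies flat on top of it. Leave the green roll, the yellow roll, the paint pot and the stamp pad where they are.

Things in the scene. Friction and masses are not known exactly. Their poses are not given: they have to be found in the camera images.
- red_wide_mid (a point): A wide roll of red tape lying flat: a ring 62 mm in outer diameter and 36 mm high, with a 34 mm hole through the middle (80 g). The point is the ring's centre, half-way up, 18 mm above its underside; z is the ring's axis.
- red_narrow_mid (a point): A narrow roll of red tape lying flat: a ring 50 mm in outer diameter and 18 mm high, with a 34 mm hole through the middle (25 g). The point is the ring's centre, half-way up, 9 mm above its underside; z is the ring's axis.
- blue_wide_mid (a point): A wide roll of blue tape lying flat: a ring 62 mm in outer diameter and 36 mm high, with a 34 mm hole through the middle (80 g). The point is the ring's centre, half-way up, 18 mm above its underside; z is the ring's axis.
- blue_narrow_mid (a point): A narrow roll of blue tape lying flat: a ring 50 mm in outer diameter and 18 mm high, with a 34 mm hole through the middle (25 g). The point is the ring's centre, half-way up, 9 mm above its underside; z is the ring's axis.
- red_stand: The red spindle stand, fixed to the bench: a round red base 76 mm in diameter and 10 mm thick with a bare steel post, 14 mm in diameter, standing upright in its middle; the round tip of the post is 70 mm above the bench. Origin at the centre of the base's underside, on the bench; z up along the post.
- blue_stand: The blue spindle stand, fixed to the bench: a round blue base 76 mm in diameter and 10 mm thick with a bare steel post, 14 mm in diameter, standing upright in its middle; the round tip of the post is 70 mm above the bench. Origin at the centre of the base's underside, on the bench; z up along the post.
- green_wide_mid (a point): A wide roll of green tape lying flat: a ring 62 mm in outer diameter and 36 mm high, with a 34 mm hole through the middle (80 g). The point is the ring's centre, half-way up, 18 mm above its underside; z is the ring's axis. To be left alone.
- yellow_narrow_mid (a point): A narrow roll of yellow tape lying flat: a ring 50 mm in outer diameter and 18 mm high, with a 34 mm hole through the middle (25 g). The point is the ring's centre, half-way up, 9 mm above its underside; z is the ring's axis. To be left alone.
- paint_pot_mid (a point): A closed paint pot standing upright: blue body, white lid, 54 mm in diameter, 54 mm high. The point is its centre, 27 mm above its underside. To be left alone.
- stamp_pad_mid (a point): A flat stamp pad: black case with a red lid, 70 mm (its x) by 46 mm (its y), 19 mm high. The point is its centre, 9.5 mm above its underside. To be left alone.

How it is judged:
At the end, for the whole second after the job is handed in: On each stand, round the post: the wide roll of its colour flat on the base, the narrow one flat on top (centres within 13 mm of the axis, heights within 4 mm, level within 0.12 rad), released and at rest; green and yellow rolls, pot and pad within 20 mm of their starts (horizontal distance between each of red_wide_mid, red_narrow_mid and red_stand below 0.013 m and z of red_wide_mid in the frame of red_stand between 0.024 and 0.032 m and angle between the z axis of each of red_wide_mid, red_narrow_mid and the z axis of red_stand, either way round below 0.12 rad and linear speed of each of red_wide, red_narrow, blue_wide, blue_narrow below 0.02 m/s and z of red_narrow_mid in the frame of red_stand between 0.051 and 0.059 m and horizontal distance between each of blue_wide_mid, blue_narrow_mid and blue_stand below 0.013 m and z of blue_wide_mid in the frame of blue_stand between 0.024 and 0.032 m and angle between the z axis of each of blue_wide_mid, blue_narrow_mid and the z axis of blue_stand, either way round below 0.12 rad and z of blue_narrow_mid in the frame of blue_stand between 0.051 and 0.059 m and distance of each of green_wide_mid, yellow_narrow_mid, paint_pot_mid, stamp_pad_mid from where it was at the start of the episode below 0.02 m); the robot touches nothing.
It fails at once if the green wide is shifted by more than 20 mm or tipped (distance of green_wide_mid from where it was at the start of the episode above 0.02 m or angle between green_wide_mid's own z axis and vertical above 0.35 rad).
It fails at once if the yellow narrow is shifted by more than 20 mm or tipped (distance of yellow_narrow_mid from where it was at the start of the episode above 0.02 m or angle between yellow_narrow_mid's own z axis and vertical above 0.35 rad).
It fails at once if the paint pot is shifted by more than 20 mm or tipped (distance of paint_pot_mid from where it was at the start of the episode above 0.02 m or angle between paint_pot_mid's own z axis and vertical above 0.35 rad).
It fails at once if the stamp pad is shifted by more than 20 mm or tipped (distance of stamp_pad_mid from where it was at the start of the episode above 0.02 m or angle between stamp_pad_mid's own z axis and vertical above 0.35 rad).
It also fails if it takes over 102 s, if anything falls off the work surface, if the arm or the gripper's body presses on something with over 40 N, if the wrist force passes 120 N, or if a joint passes its speed limit or range.

## Working session

There is one attempt and no reset: what is moved stays moved. The work goes in short steps, Python scripts to look and compute and a tool call to move; the robot and the scene stay as the last step left them, time stands still between calls to the robot, and variables do not carry over. Pictures are saved under pics/ and viewed, at most 14 in all, crops included, and the job is handed in when it is done.

Besides the shell and the picture viewer there is one more tool, called after ">>>" as name(argument=value, ...), one argument or row to a line, values as JSON. servo_tool: Moves the arm, as the interface text tells. Its arguments: {"type":"object","properties":{"steps":{"type":"array"}},"required":["steps"]}

```bash
mkdir -p pics
python3 - <<'E'
from bench import robot
import cv2
s=robot.sense();print(s['clock'],s['ee_pos'],s['orientation'],s['grip_width'])
for n in ('top','scene'):
    cv2.imwrite(f'pics/{n}0.png',robot.get_image(n))
for n in ('top','scene','wrist'):print(n,robot.camera_info(n))
E
```

```text
0.0 [ 0.20819185 -0.58881447  0.18420056] [ 9.85600615e-01  1.69088633e-01 -5.97323789e-05 -6.76935033e-04] 0.09120837792512415
top {'fx': 487.7955886900771, 'fy': 487.7955886900771, 'cx': 326.63684649718596, 'cy': 195.17483821242212, 'R': array([[ 0.00737256, -0.99996352,  0.00431402],
       [-0.99598969, -0.0077278 , -0.08913372],
       [ 0.0891638 , -0.00363958, -0.99601033]]), 't': array([-0.01323079,  0.54630589,  1.2285161 ])}
scene {'fx': 449.3812095293588, 'fy': 449.3812095293588, 'cx': 320.11709603629345, 'cy': 200.90515600754736, 'R': array([[-0.75177797,  0.659367  ,  0.0080652 ],
       [ 0.46739235,  0.54144593, -0.6988424 ],
       [-0.46516048, -0.52160471, -0.71523021]]), 't': array([ 0.4260302 , -0.23531104,  1.52188456])}
wrist {'fx': 306.1013513169702, 'fy': 306.1013513169702, 'cx': 318.1856811673427, 'cy': 206.56922607091624, 'T_tool_cam': array([[ 2.19862599e-04, -9.56723225e-01, -2.90999351e-01,
         8.31186632e-02],
       [ 9.99999956e-01,  1.53020094e-04,  2.52456617e-04,
         5.50784509e-04],
       [-1.97002361e-04, -2.90999394e-01,  9.56723217e-01,
        -1.99971412e-01],
       [ 0.00000000e+00,  0.00000000e+00,  0.00000000e+00,
         1.00000000e+00]])}
```

View pics/top0.png

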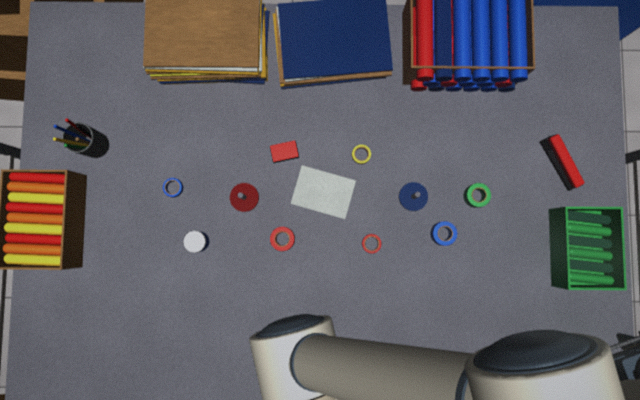

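View pics/scene0.png

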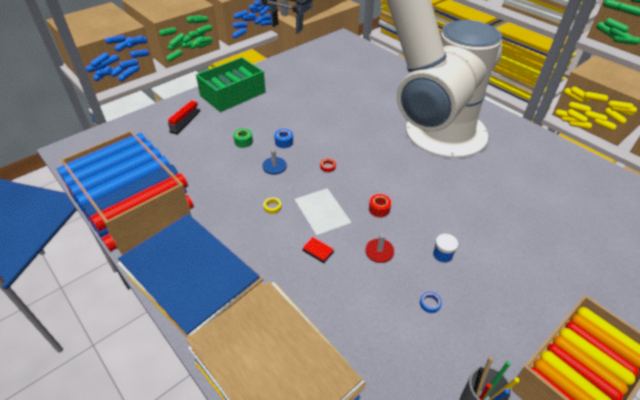

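The top view shows the red wide roll at (283,239), the red narrow at (372,243), the blue wide at (445,233) and the blue narrow at (173,187). The red stand is at (244,197) and the blue stand at (413,196). The scene view shows the same items: red wide (380,204), red narrow (328,164), blue wide (284,137), blue narrow (430,301), and the stands at (380,250) and (275,165).

```bash
cat > h.py <<'E'
from bench import robot
import cv2, numpy as np
from scipy.spatial.transform import Rotation as Ro
HUE={'red':((0,8),(172,180)),'blue':((100,130),)}
def cam(n,s=None):
    c=robot.camera_info(n); K=np.array([[c['fx'],0,c['cx']],[0,c['fy'],c['cy']],[0,0,1]])
    if n!='wrist': R,t=np.array(c['R']),np.array(c['t'])
    else:
        T=np.eye(4);T[:3,:3]=Ro.from_quat(s['orientation']).as_matrix();T[:3,3]=s['ee_pos']
        M=np.linalg.inv(T@c['T_tool_cam']);R,t=M[:3,:3],M[:3,3]
    return K,R,t
def ray(C,p,z):
    K,R,t=C;d=R.T@np.linalg.solve(K,[p[0],p[1],1]);o=-R.T@t
    return o+d*(z-o[2])/d[2]
def tri(C1,p1,C2,p2):
    P=[C[0]@np.c_[C[1],C[2]] for C in (C1,C2)]
    X=cv2.triangulatePoints(P[0],P[1],np.array(p1,float),np.array(p2,float)).ravel();return X[:3]/X[3]
def mask(im,col,smin=110,vmin=50):
    h=cv2.cvtColor(im,cv2.COLOR_BGR2HSV)
    return sum(cv2.inRange(h,(a,smin,vmin),(b,255,255)) for a,b in HUE[col])
def blob(m,near,r=30):
    """ellipse centre of the outer contour nearest to a pixel"""
    cs=[c for c in cv2.findContours(m,cv2.RETR_EXTERNAL,cv2.CHAIN_APPROX_NONE)[0] if cv2.contourArea(c)>40]
    c=min(cs,key=lambda c:np.hypot(*(np.array(cv2.minEnclosingCircle(c)[0])-near)))
    M=cv2.moments(cv2.convexHull(c));return np.array([M['m10'],M['m01']])/M['m00'],M['m00']
E
python3 - <<'E'
from h import *
t,s=cv2.imread('pics/top0.png'),cv2.imread('pics/scene0.png');A,B=cam('top'),cam('scene')
for n,c,p,q,z in [('rw','red',(283,239),(380,204),.018),('rn','red',(372,243),(328,164),.009),('bw','blue',(445,233),(284,137),.018),('bn','blue',(173,187),(430,301),.009),('rs','red',(244,197),(380,250),.005),('bs','blue',(413,196),(275,165),.005)]:
    a,aa=blob(mask(t,c),p);b,ba=blob(mask(s,c),q)
    print(n,a.round(1),b.round(1),aa,ba,'plane',ray(A,a,z).round(4),ray(B,b,z).round(4),'tri',tri(A,a,B,b).round(4))
for n,p,z in [('green',(478,195),.018),('yel',(361,154),.009),('pot',(195,241),.054),('pad',(284,151),.01)]: print(n,ray(A,p,z).round(3))
E
```

```text
rw [281.9 238.4] [379.5 204.9] 448.5 406.0 plane [0.4349 0.1046 0.018 ] [0.4359 0.1019 0.018 ] tri [0.4357 0.1036 0.0191]
rn [371.2 243.1] [327.5 164.8] 270.5 152.0 plane [ 0.4246 -0.125   0.009 ] [ 0.4257 -0.1264  0.009 ] tri [ 0.4251 -0.1256  0.0091]
bw [444.2 233.1] [283.3 137.7] 472.5 281.0 plane [ 0.4516 -0.3116  0.018 ] [ 0.4524 -0.3121  0.018 ] tri [ 0.4519 -0.312   0.0177]
bn [172.2 187. ] [430.2 302.2] 288.0 320.5 plane [0.5661 0.3926 0.009 ] [0.5687 0.3912 0.009 ] tri [0.567  0.3919 0.008 ]
rs [243.8 196.9] [379.4 250.2] 618.5 509.5 plane [0.542  0.2066 0.005 ] [0.5441 0.2059 0.005 ] tri [0.5427 0.2061 0.0039]
bs [413.1 196.2] [274.  165.2] 597.0 290.5 plane [ 0.5472 -0.2349  0.005 ] [ 0.549  -0.2362  0.005 ] tri [ 0.548  -0.2356  0.0045]
green [ 0.55  -0.4    0.018]
yel [ 0.657 -0.098  0.009]
pot [0.427 0.317 0.054]
pad [0.663 0.103 0.01 ]
```

>>> servo_tool(
  steps=[
    [[0,0,0,0,0,0.17,-1],[0,0,0,0,0,0.169,-1],[4,-4.6,0,0,0,0,-1],[4,-4.6,0,0,0,0,-1],[4,-4.6,0,0,0,0,-1]],
  ],
)

```text
clock: 0.72
ee_pos: [0.329, -0.4496, 0.1846]
orientation: [1.0, 0.0, -0.0, -0.0]
force: [-0.2, 0.4, -0.2]
grip_width: 0.0913
finger_force: 0.0
```

>>> servo_tool(
  steps=[
    [[4,-4.6,0,0,0,0,-1],[4,-4.6,0,0,0,0,-1],[4.3,-4.6,0,0,0,0,-1],[0,0,0,0,0,0,-1]],
  ],
)

```text
clock: 1.23
ee_pos: [0.453, -0.3101, 0.1846]
orientation: [1.0, 0.003, 0.0, -0.0]
force: [-0.7, -1.2, 1.0]
grip_width: 0.0911
finger_force: 0.0
```

```bash
cat > w.py <<'E'
from h import *
import sys
s=robot.sense();im=robot.get_image('wrist');C=cam('wrist',s)
if len(sys.argv)>5: cv2.imwrite(sys.argv[5],im)
col,x,y,z=sys.argv[1],*map(float,sys.argv[2:5])
K,R,t=C;p=K@(R@np.array([x,y,z])+t);p=p[:2]/p[2]
m=mask(im,col);b,a=blob(m,p);print('expected',p.round(1),'seen',b.round(1),a,'pos',ray(C,b,z).round(4),'tcp',s['ee_pos'].round(4),s['orientation'].round(4))
E
python3 w.py blue .4519 -.312 .018 pics/w1.png
```

```text
expected [319.5 185.4] seen [318.  184.9] 2159.0 pos [ 0.4525 -0.3102  0.018 ] tcp [ 0.453  -0.3101  0.1846] [ 1.0e+00  2.8e-03  0.0e+00 -4.0e-04]
```

View pics/w1.png

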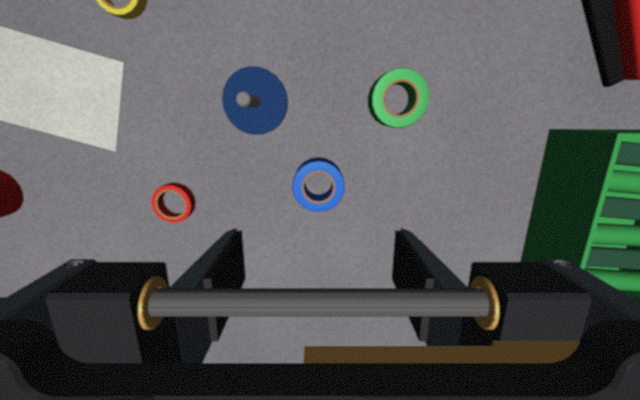

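The wrist view shows the blue wide roll centred between the fingers at (318,185), with the blue stand at (255,100). The two estimates agree to within 2 mm, so I descend.

>>> servo_tool(
  steps=[
    [[0,0,5,0,0,0,-1],[0,0,5,0,0,0,-1],[0,0,4,0,0,0,-1],[0,0,2.5,0,0,0,-1],[0,0,1.1,0,0,0,-1]],
  ],
)

```text
clock: 1.9
ee_pos: [0.4495, -0.3139, 0.0075]
orientation: [1.0, -0.0, -0.001, -0.001]
force: [0.3, -0.7, -0.0]
grip_width: 0.0912
finger_force: 0.0
```

>>> servo_tool(
  steps=[
    [[0,0,0,0,0,0,1],[0,0,0,0,0,0,1],[0,0,0,0,0,0,1],[0,0,0,0,0,0,1],[0,0,0,0,0,0,1]],
  ],
)

```text
clock: 2.52
ee_pos: [0.4509, -0.3134, 0.0091]
orientation: [1.0, 0.0, 0.0, 0.0]
force: [0.1, -1.4, -0.0]
grip_width: 0.044
finger_force: 0.0
```

The opening is 44 mm with no force, which doesn't fit a 62 mm roll, so I look.

>>> servo_tool(
  steps=[
    [[0,0,0,0,0,0,1]],
  ],
)

```text
clock: 2.65
ee_pos: [0.4508, -0.3134, 0.0089]
orientation: [1.0, 0.0, 0.0, 0.0]
force: [-0.8, -0.6, 0.1]
grip_width: 0.0338
finger_force: 0.0
```

```bash
python3 w.py blue .4519 -.312 .018 pics/w2.png; python3 -c "
from h import *
A=robot.get_image('top');B=robot.get_image('scene')
o=np.hstack([cv2.resize(A[160:280,380:500],(400,400)),cv2.resize(B[80:200,220:340],(400,400))]);cv2.imwrite('pics/c2.png',o)
s=robot.sense();print(s['grip_width'],s['finger_force'],s['clock'])"
```

```text
expected [315.4 240.8] seen [311.5 240. ] 7303.5 pos [ 0.4525 -0.3094  0.018 ] tcp [ 0.4508 -0.3134  0.0089] [1.e+00 4.e-04 0.e+00 0.e+00]
0.02204995925375405 0.0 2.8
```

View pics/w2.png

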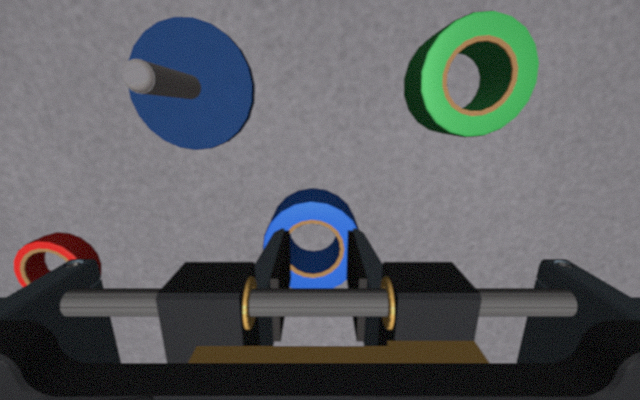

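The wrist view shows the blue roll at (312,240), apparently undisturbed, with the fingers at x≈285 and x≈355, overlapping the roll. The outside crop should settle it.

View pics/c2.png

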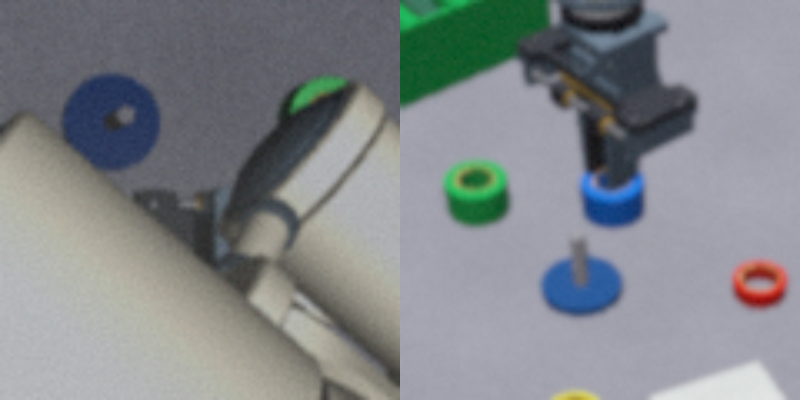

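>>> servo_tool(
  steps=[
    [[0,0,-4,0,0,0,-1],[0,0,0,0,0,0,-1],[0,0,0,0,0,0,-1],[0,0,0,0,0,0,-1],[0,0,0,0,0,0,-1]],
  ],
)

```text
clock: 3.42
ee_pos: [0.4505, -0.3131, 0.0482]
orientation: [1.0, 0.0, -0.0, -0.0]
force: [1.1, -0.7, 0.6]
grip_width: 0.0692
finger_force: 0.0
```

>>> servo_tool(
  steps=[
    [[0,0,0,0,0,0,-1],[0,0,0,0,0,0,-1],[0,0,0,0,0,0,-1]],
  ],
)

```text
clock: 3.8
ee_pos: [0.4508, -0.3134, 0.0488]
orientation: [1.0, 0.0, -0.0, -0.0]
force: [0.1, -0.1, -0.3]
grip_width: 0.0909
finger_force: 0.0
```

Run:
```python
from h import *
print(robot.grip_point_offset)
s=robot.sense();print(s['ee_pos'],s['grip_width'])
w=robot.get_image('wrist');B=robot.get_image('scene');K,R,t=cam('scene')
p=K@(R@s['ee_pos']+t);p=(p[:2]/p[2]).round().astype(int);print(p)
c=cv2.resize(B[p[1]-50:p[1]+30,p[0]-40:p[0]+40],(400,400),interpolation=cv2.INTER_CUBIC)
cv2.drawMarker(c,(200,250),(0,255,255),0,15)
K,R,t=cam('wrist',s)
for y in (-.0455,.0455):
  for dz in (0,.03):
    q=K@(R@(s['ee_pos']+[.0,y,dz])+t);q=q[:2]/q[2];cv2.drawMarker(w,tuple(q.astype(int).tolist()),(0,255,255) if dz else (0,0,255),0,10)
cv2.imwrite('pics/c3.png',np.hstack([c,w[0:400,120:520]]))
```

```text
0.0188
[ 0.450768   -0.31341245  0.04878067] 0.0909355778609809
[283 130]
```

View pics/c3.png

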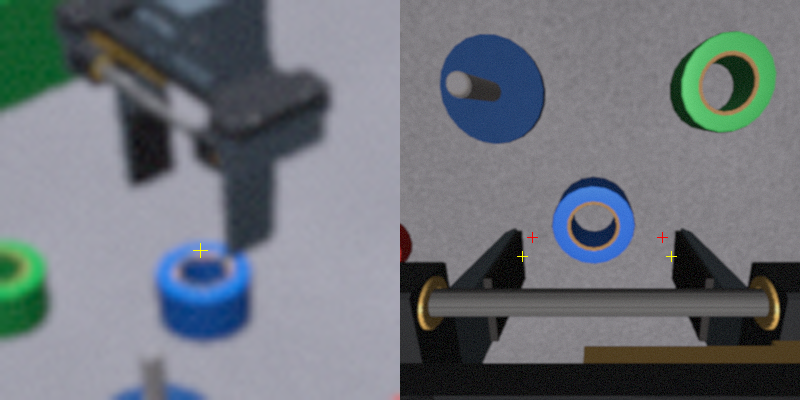

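Both crops show the fingertips about 30 mm above the reported TCP. In the left crop the tips lie about 37 crop px above the marker, and in the wrist view the yellow +30 mm marks fit the tips. So the real tips stand at reported z + ~0.031, and the first closing passed just above the roll. I descend further, in small steps at the end and watching the force.

>>> servo_tool(
  steps=[
    [[0.15,-0.2,3,0,0,0,-1],[0,0,2,0,0,0,-1],[0,0,1,0,0,0,-1],[0,0,0,0,0,0,-1]],
  ],
)

```text
clock: 4.4
ee_pos: [0.4521, -0.3113, -0.0115]
orientation: [1.0, 0.0, -0.0, -0.0]
force: [0.6, -0.2, 1.8]
grip_width: 0.0912
finger_force: 0.0
```

>>> servo_tool(
  steps=[
    [[0,0,0.3,0,0,0,-1],[0,0,0.3,0,0,0,-1],[0,0,0.2,0,0,0,-1],[0,0,0,0,0,0,-1]],
  ],
)

```text
clock: 4.9
ee_pos: [0.4522, -0.3114, -0.0192]
orientation: [1.0, 0.0, -0.0, -0.0]
force: [1.0, -0.6, -1.3]
grip_width: 0.0912
finger_force: 0.0
```

>>> servo_tool(
  steps=[
    [[0,0,0,0,0,0,1],[0,0,0,0,0,0,1],[0,0,0,0,0,0,1],[0,0,0,0,0,0,1],[0,0,0,0,0,0,1]],
  ],
)

```text
clock: 5.52
ee_pos: [0.4523, -0.3114, -0.0192]
orientation: [1.0, 0.0, 0.0, 0.0]
force: [0.3, 1.2, 1.4]
grip_width: 0.0617
finger_force: 30.0
```

>>> servo_tool(
  steps=[
    [[0,0,-3,0,0,0,1],[0,0,-5,0,0,0,1],[0,0,-2,0,0,0,1],[3.2,-2.5,0,0,0,0,1],[3.2,-2.5,0,0,0,0,1]],
  ],
)

```text
clock: 6.15
ee_pos: [0.5169, -0.261, 0.0812]
orientation: [1.0, -0.0, 0.0, 0.0]
force: [0.8, 0.8, -0.6]
grip_width: 0.0622
finger_force: 30.0
```

>>> servo_tool(
  steps=[
    [[3.2,-2.6,0,0,0,0,1],[0,0,0,0,0,0,1],[0,0,0,0,0,0,1]],
  ],
)

```text
clock: 6.52
ee_pos: [0.5478, -0.2353, 0.0806]
orientation: [1.0, 0.001, -0.0, -0.0]
force: [-0.2, 0.7, -0.6]
grip_width: 0.0625
finger_force: 30.0
```

```bash
python3 w.py blue .548 -.2356 .1 pics/w4.png
```

```text
expected [317.9 248.4] seen [318.  235.4] 11356.5 pos [ 0.5571 -0.2356  0.1   ] tcp [ 0.5478 -0.2353  0.0806] [ 1.e+00  6.e-04 -3.e-04 -1.e-04]
```

View pics/w4.png

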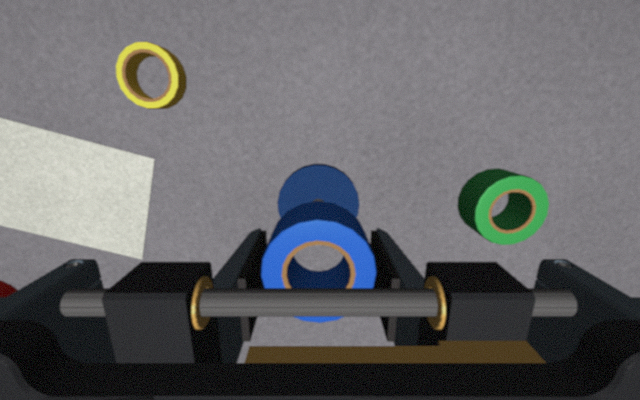

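The wrist view shows the held roll level at (318,270), with the base lined up behind it at (318,200). I lower it.

>>> servo_tool(
  steps=[
    [[0,0,2.5,0,0,0,1],[0,0,2,0,0,0,1],[0,0,1,0,0,0,1],[0,0,0,0,0,0,1]],
  ],
)

```text
clock: 7.08
ee_pos: [0.5476, -0.2356, 0.0255]
orientation: [1.0, 0.0, -0.0, -0.0]
force: [-0.6, -0.3, -0.9]
grip_width: 0.062
finger_force: 30.0
```

>>> servo_tool(
  steps=[
    [[0,0,1.5,0,0,0,1],[0,0,1.3,0,0,0,1],[0,0,0.5,0,0,0,1],[0,0,0,0,0,0,1]],
  ],
)

```text
clock: 7.58
ee_pos: [0.548, -0.2352, -0.0077]
orientation: [1.0, 0.0, -0.0, -0.0]
force: [-0.9, -0.4, -0.4]
grip_width: 0.0623
finger_force: 30.0
```

>>> servo_tool(
  steps=[
    [[0,0,0,0,0,0,-1],[0,0,0,0,0,0,-1],[0,0,0,0,0,0,-1],[0,0,0,0,0,0,-1],[0,0,0,0,0,0,-1]],
  ],
)

```text
clock: 8.2
ee_pos: [0.5482, -0.2353, -0.0071]
orientation: [1.0, 0.0, 0.0, 0.0]
force: [0.6, 0.1, 0.5]
grip_width: 0.0911
finger_force: 0.0
```

>>> servo_tool(
  steps=[
    [[0,0,-5,0,0,0,-1],[0,0,-6,0,0,0,-1],[-1.9,-5.6,0,0,0,0,-1],[-1.9,-5.6,0,0,0,0,-1],[-1.9,-5.6,0,0,0,0,-1]],
  ],
)

```text
clock: 8.82
ee_pos: [0.4904, -0.066, 0.103]
orientation: [1.0, 0.0, 0.0, 0.0]
force: [1.3, 0.5, -0.3]
grip_width: 0.091
finger_force: 0.0
```

>>> servo_tool(
  steps=[
    [[-1.9,-5.7,0,0,0,0,-1],[-1.9,-5.7,0,0,0,0,-1],[-1.7,-5.7,0,0,0,0,-1],[0,0,0,0,0,0,-1],[0,0,0,0,0,0,-1]],
  ],
)

```text
clock: 9.45
ee_pos: [0.4362, 0.1035, 0.1029]
orientation: [1.0, 0.001, 0.0, 0.0]
force: [1.3, -0.2, -0.4]
grip_width: 0.0913
finger_force: 0.0
```

```bash
python3 w.py red .4357 .1036 .018; python3 -c "
from h import *
A=robot.get_image('top');B=robot.get_image('scene');a,b=[blob(mask(i,'blue'),p)[0] for i,p in ((A,(413,196)),(B,(274,162)))]
print(a,b,tri(cam('top'),a,cam('scene'),b))
cv2.imwrite('pics/c5.png',np.hstack([cv2.resize(A[150:240,370:460],(400,400)),cv2.resize(B[110:200,230:320],(400,400))]))"
```

```text
expected [317.6 203.8] seen [318.7 203.8] 3580.5 pos [0.4357 0.1025 0.018 ] tcp [0.4362 0.1035 0.1029] [1.e+00 9.e-04 2.e-04 1.e-04]
[413.43831169 196.00919913] [273.66591166 161.65383163] [ 0.54772778 -0.23433938  0.01947001]
```

View pics/c5.png

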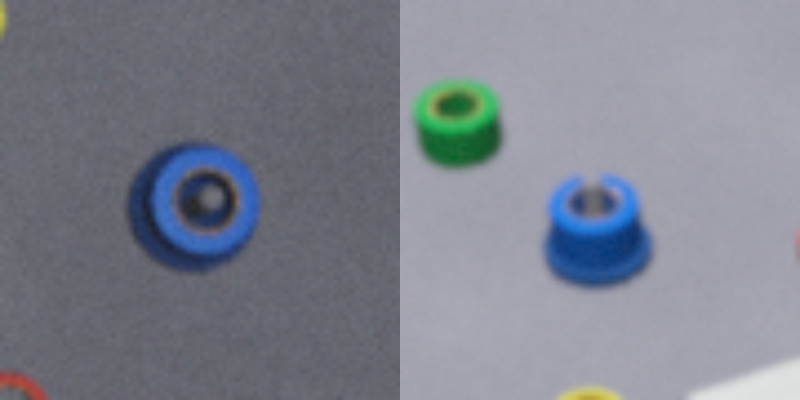

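Both crops show the blue wide roll flat on its base with the post centred in the hole, at (210,198) in the left crop and (595,200) in the right. The gripper is now aligned over the red wide roll.

>>> servo_tool(
  steps=[
    [[0,0,4,0,0,0,-1],[0,0,4,0,0,0,-1],[0,0,3,0,0,0,-1],[0,0,1.2,0,0,0,-1],[0,0,0,0,0,0,-1]],
  ],
)

```text
clock: 10.22
ee_pos: [0.4359, 0.103, -0.0194]
orientation: [1.0, -0.0, -0.001, 0.0]
force: [0.3, -0.7, 0.8]
grip_width: 0.0912
finger_force: 0.0
```

>>> servo_tool(
  steps=[
    [[0,0,0,0,0,0,1],[0,0,0,0,0,0,1],[0,0,0,0,0,0,1],[0,0,0,0,0,0,1],[0,0,0,0,0,0,1]],
  ],
)

```text
clock: 10.85
ee_pos: [0.4363, 0.1036, -0.0187]
orientation: [1.0, 0.001, 0.0, -0.0]
force: [-0.9, -1.6, 10.8]
grip_width: 0.0622
finger_force: 30.0
```

>>> servo_tool(
  steps=[
    [[0,0,-3,0,0,0,1],[0,0,-5,0,0,0,1],[0,0,-2,0,0,0,1],[3.5,-3.4,0,0,0,0,1],[3.6,-3.4,0,0,0,0,1]],
  ],
)

```text
clock: 11.48
ee_pos: [0.5078, 0.1725, 0.0816]
orientation: [1.0, 0.0, 0.0, -0.0]
force: [0.2, 0.0, -0.3]
grip_width: 0.0622
finger_force: 30.0
```

>>> servo_tool(
  steps=[
    [[3.6,-3.5,0,0,0,0,1],[0,0,0,0,0,0,1],[0,0,0,0,0,0,1]],
  ],
)

```text
clock: 11.85
ee_pos: [0.542, 0.2064, 0.0805]
orientation: [1.0, 0.001, -0.001, 0.0]
force: [-0.3, -0.5, -1.2]
grip_width: 0.0621
finger_force: 30.0
```

```bash
python3 w.py red .543 .206 .1 pics/w6.png
```

```text
expected [318.1 247.4] seen [318.4 234.9] 11451.5 pos [0.5516 0.2058 0.1   ] tcp [0.542  0.2064 0.0805] [ 1.e+00  6.e-04 -6.e-04  2.e-04]
```

View pics/w6.png

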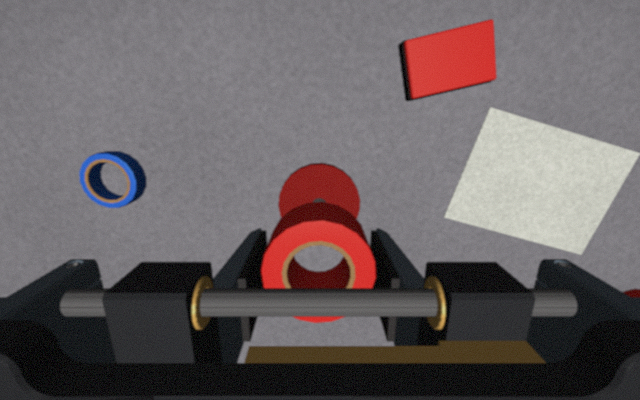

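The red wide roll is held level at (318,270), with the red base behind it at (319,195). That matches the successful blue placing, so I lower it.

>>> servo_tool(
  steps=[
    [[0,0,2.5,0,0,0,1],[0,0,2,0,0,0,1],[0,0,1,0,0,0,1],[0,0,0,0,0,0,1]],
  ],
)

```text
clock: 12.4
ee_pos: [0.5423, 0.2062, 0.0256]
orientation: [1.0, 0.0, -0.001, 0.0]
force: [0.3, 0.1, -0.6]
grip_width: 0.0618
finger_force: 30.0
```

>>> servo_tool(
  steps=[
    [[0,0,1.5,0,0,0,1],[0,0,1.3,0,0,0,1],[0,0,0.5,0,0,0,1],[0,0,0,0,0,0,1]],
  ],
)

```text
clock: 12.9
ee_pos: [0.5426, 0.2066, -0.0076]
orientation: [1.0, 0.0, -0.0, 0.0]
force: [-0.1, -0.7, -1.0]
grip_width: 0.0625
finger_force: 30.0
```

>>> servo_tool(
  steps=[
    [[0,0,0,0,0,0,-1],[0,0,0,0,0,0,-1],[0,0,0,0,0,0,-1],[0,0,0,0,0,0,-1],[0,0,0,0,0,0,-1]],
  ],
)

```text
clock: 13.52
ee_pos: [0.5429, 0.2067, -0.0071]
orientation: [1.0, 0.0, 0.0, -0.0]
force: [-1.0, -0.1, -0.5]
grip_width: 0.0913
finger_force: 0.0
```

>>> servo_tool(
  steps=[
    [[0,0,-5,0,0,0,-1],[0,0,-6,0,0,0,-1],[0.8,-6.1,0,0,0,0,-1],[0.8,-6.1,0,0,0,0,-1],[0.8,-6.1,0,0,0,0,-1]],
  ],
)

```text
clock: 14.15
ee_pos: [0.5668, 0.3915, 0.1031]
orientation: [1.0, 0.0, 0.0, -0.0]
force: [0.8, -0.1, -0.6]
grip_width: 0.0913
finger_force: 0.0
```

>>> servo_tool(
  steps=[
    [[0,0,0,0,0,0,-1],[0,0,0,0,0,0,-1]],
  ],
)

```text
clock: 14.4
ee_pos: [0.5663, 0.3893, 0.1024]
orientation: [1.0, 0.001, -0.0, 0.0]
force: [-0.3, 0.3, -0.6]
grip_width: 0.091
finger_force: 0.0
```

```bash
python3 w.py blue .567 .392 .009; python3 -c "
from h import *
A=robot.get_image('top');B=robot.get_image('scene')
cv2.imwrite('pics/c7.png',np.hstack([cv2.resize(A[150:240,200:290],(400,400)),cv2.resize(B[200:290,335:425],(400,400))]))"
```

```text
expected [314.9 200.1] seen [316.3 199.3] 1975.0 pos [0.5679 0.3906 0.009 ] tcp [0.5663 0.3893 0.1024] [ 1.e+00  6.e-04 -3.e-04  3.e-04]
```

View pics/c7.png

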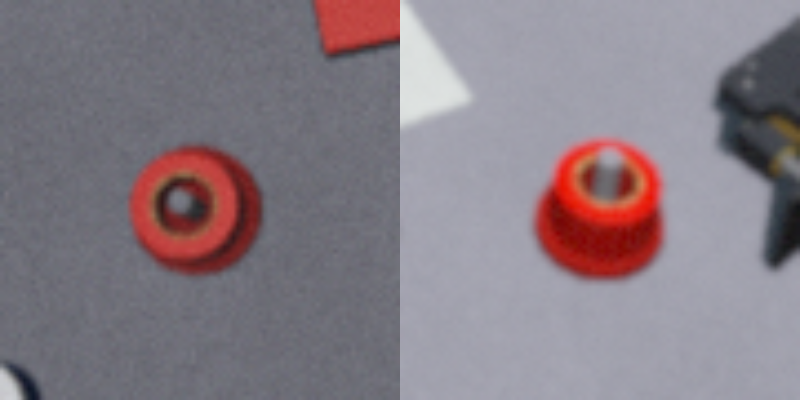

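The red wide roll is seated on its base with the post centred in the hole, at (183,203) in the left crop and (607,175) in the right. Next I grasp the blue narrow roll.

>>> servo_tool(
  steps=[
    [[0.1,-0.15,4,0,0,0,-1],[0,0,4,0,0,0,-1],[0,0,3,0,0,0,-1],[0,0,1,0,0,0,-1],[0,0,0,0,0,0,-1]],
  ],
)

```text
clock: 15.18
ee_pos: [0.5679, 0.3906, -0.0169]
orientation: [1.0, 0.0, -0.0, 0.0]
force: [0.3, -0.9, -0.1]
grip_width: 0.0916
finger_force: 0.0
```

>>> servo_tool(
  steps=[
    [[0,0,0.3,0,0,0,-1],[0,0,0.2,0,0,0,-1],[0,0,0,0,0,0,-1]],
  ],
)

```text
clock: 15.55
ee_pos: [0.5678, 0.3913, -0.0218]
orientation: [1.0, 0.0, 0.0, -0.0]
force: [-0.0, -0.0, 0.4]
grip_width: 0.0912
finger_force: 0.0
```

>>> servo_tool(
  steps=[
    [[0,0,0,0,0,0,1],[0,0,0,0,0,0,1],[0,0,0,0,0,0,1],[0,0,0,0,0,0,1],[0,0,0,0,0,0,1]],
  ],
)

```text
clock: 16.18
ee_pos: [0.5677, 0.3912, -0.0222]
orientation: [1.0, 0.0, 0.0, -0.0]
force: [-0.1, 0.6, 0.1]
grip_width: 0.0495
finger_force: 30.0
```

>>> servo_tool(
  steps=[
    [[0,0,-2,0,0,0,1],[0,0,-5,0,0,0,1],[0,0,-4,0,0,0,1],[-0.2,4,0,0,0,0,1],[-0.2,5.7,0,0,0,0,1]],
  ],
)

```text
clock: 16.8
ee_pos: [0.5642, 0.2943, 0.0899]
orientation: [1.0, 0.001, 0.001, -0.001]
force: [2.0, -0.7, 0.2]
grip_width: 0.0492
finger_force: 30.0
```

>>> servo_tool(
  steps=[
    [[-0.2,5.7,0,0,0,0,1],[-0.2,5.7,0,0,0,0,1],[-0.2,5.7,0,0,0,0,1],[-0.2,5.7,0,0,0,0,1],[-0.2,5.7,0,0,0,0,1]],
  ],
)

```text
clock: 17.42
ee_pos: [0.5543, 0.0073, 0.0893]
orientation: [1.0, 0.0, 0.001, 0.0]
force: [1.4, -0.5, -0.5]
grip_width: 0.0494
finger_force: 30.0
```

>>> servo_tool(
  steps=[
    [[-0.2,5.7,0,0,0,0,1],[-0.2,5.7,0,0,0,0,1],[-0.2,5.7,0,0,0,0,1],[0,5,0,0,0,0,1],[0,2.3,0,0,0,0,1]],
  ],
)

```text
clock: 18.05
ee_pos: [0.5484, -0.2376, 0.0892]
orientation: [1.0, -0.001, 0.001, 0.001]
force: [0.4, 0.8, -0.8]
grip_width: 0.0494
finger_force: 30.0
```

>>> servo_tool(
  steps=[
    [[0,0,0,0,0,0,1],[0,0,0,0,0,0,1]],
  ],
)

```text
clock: 18.3
ee_pos: [0.5482, -0.2337, 0.0882]
orientation: [1.0, 0.001, -0.0, -0.0]
force: [0.1, 0.6, -0.3]
grip_width: 0.0496
finger_force: 30.0
```

>>> servo_tool(
  steps=[
    [[0,0.1,2,0,0,0,1],[0,0,2,0,0,0,1],[0,0,1.3,0,0,0,1],[0,0,0.9,0,0,0,1],[0,0,0,0,0,0,1]],
  ],
)

```text
clock: 18.92
ee_pos: [0.5481, -0.2354, 0.0255]
orientation: [1.0, 0.001, -0.0, -0.0]
force: [0.3, -0.3, 0.5]
grip_width: 0.049
finger_force: 30.0
```

>>> servo_tool(
  steps=[
    [[0,0,0,0,0,0,1]],
  ],
)

```text
clock: 19.05
ee_pos: [0.5486, -0.2359, 0.0263]
orientation: [1.0, 0.0, 0.0, 0.0]
force: [-0.4, 0.5, 0.5]
grip_width: 0.0496
finger_force: 30.0
```

Release, then rise and go to the red narrow roll at (0.425, -0.126).

>>> servo_tool(
  steps=[
    [[0,0,0.1,0,0,0,-1],[0,0,0,0,0,0,-1],[0,0,0,0,0,0,-1],[0,0,0,0,0,0,-1],[0,0,0,0,0,0,-1]],
  ],
)

```text
clock: 19.68
ee_pos: [0.5482, -0.2358, 0.0248]
orientation: [1.0, 0.0, 0.0, -0.0]
force: [-0.0, 0.2, 0.4]
grip_width: 0.091
finger_force: 0.0
```

>>> servo_tool(
  steps=[
    [[0,0,-4,0,0,0,-1],[0,0,-4,0,0,0,-1],[-4.1,-3.6,0,0,0,0,-1],[-4.1,-3.6,0,0,0,0,-1],[-4.1,-3.7,0,0,0,0,-1]],
  ],
)

```text
clock: 20.3
ee_pos: [0.4238, -0.126, 0.1049]
orientation: [1.0, 0.0, 0.0, 0.0]
force: [0.6, 0.0, 1.0]
grip_width: 0.0911
finger_force: 0.0
```

>>> servo_tool(
  steps=[
    [[0,0,0,0,0,0,-1],[0,0,0,0,0,0,-1]],
  ],
)

```text
clock: 20.55
ee_pos: [0.4259, -0.1273, 0.1052]
orientation: [1.0, 0.001, 0.001, 0.0]
force: [0.7, -1.0, 0.3]
grip_width: 0.091
finger_force: 0.0
```

```bash
python3 w.py red .425 -.1256 .009; python3 -c "
from h import *
A=robot.get_image('top');B=robot.get_image('scene')
cv2.imwrite('pics/c8.png',np.hstack([cv2.resize(A[150:240,370:460],(400,400)),cv2.resize(B[110:200,230:320],(400,400))]))"
```

```text
expected [316. 201.] seen [316.  199.9] 1958.5 pos [ 0.4262 -0.1256  0.009 ] tcp [ 0.4259 -0.1273  0.1052] [1.e+00 5.e-04 6.e-04 3.e-04]
```

View pics/c8.png

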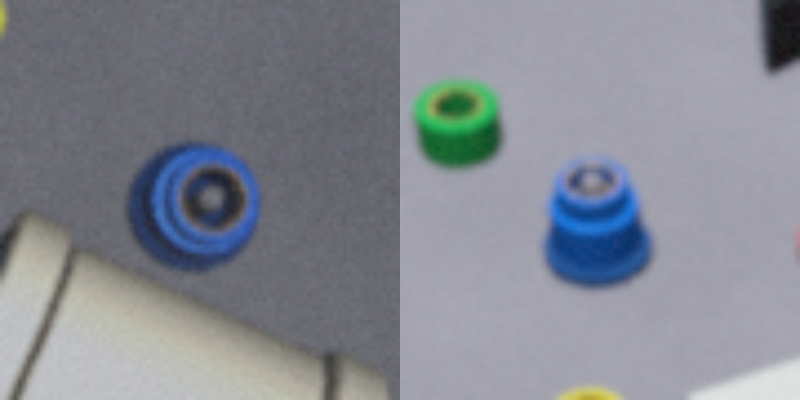

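The blue narrow roll lies flat on the wide one with the post tip centred, at (213,198) in the left crop and (592,183) in the right. Next is the red narrow roll.

>>> servo_tool(
  steps=[
    [[0,-0.15,4,0,0,0,-1],[0,0,4,0,0,0,-1],[0,0,3,0,0,0,-1],[0,0,1.2,0,0,0,-1],[0,0,0,0,0,0,-1]],
  ],
)

```text
clock: 21.32
ee_pos: [0.4252, -0.1256, -0.0175]
orientation: [1.0, 0.0, -0.0, -0.0]
force: [0.5, 0.2, 0.2]
grip_width: 0.0914
finger_force: 0.0
```

>>> servo_tool(
  steps=[
    [[0,0,0.3,0,0,0,-1],[0,0,0.2,0,0,0,-1],[0,0,0,0,0,0,-1]],
  ],
)

```text
clock: 21.7
ee_pos: [0.4254, -0.1255, -0.0218]
orientation: [1.0, 0.0, 0.0, 0.0]
force: [-0.7, 0.1, 0.9]
grip_width: 0.0914
finger_force: 0.0
```

>>> servo_tool(
  steps=[
    [[0,0,0,0,0,0,1],[0,0,0,0,0,0,1],[0,0,0,0,0,0,1],[0,0,0,0,0,0,1],[0,0,0,0,0,0,1]],
  ],
)

```text
clock: 22.32
ee_pos: [0.4251, -0.1254, -0.0222]
orientation: [1.0, 0.0, -0.0, -0.0]
force: [-0.8, -0.7, 0.7]
grip_width: 0.049
finger_force: 30.0
```

>>> servo_tool(
  steps=[
    [[0,0,-2,0,0,0,1],[0,0,-5,0,0,0,1],[0,0,-4,0,0,0,1],[1.5,-4,0,0,0,0,1],[1.8,-5.4,0,0,0,0,1]],
  ],
)

```text
clock: 22.95
ee_pos: [0.4589, -0.0311, 0.0885]
orientation: [1.0, -0.001, 0.001, 0.0]
force: [1.0, -0.0, -0.5]
grip_width: 0.0492
finger_force: 30.0
```

>>> servo_tool(
  steps=[
    [[1.9,-5.4,0,0,0,0,1],[1.9,-5.4,0,0,0,0,1],[1.9,-5.4,0,0,0,0,1],[1.8,-5,0,0,0,0,1],[0.9,-2.6,0,0,0,0,1]],
  ],
)

```text
clock: 23.58
ee_pos: [0.5423, 0.2093, 0.0876]
orientation: [1.0, 0.001, 0.0, -0.0]
force: [0.9, -0.8, 0.1]
grip_width: 0.0491
finger_force: 30.0
```

>>> servo_tool(
  steps=[
    [[0,0,0,0,0,0,1],[0,0,0,0,0,0,1]],
  ],
)

```text
clock: 23.82
ee_pos: [0.5413, 0.2061, 0.0876]
orientation: [1.0, 0.0, -0.0, 0.0]
force: [-0.2, -0.1, 0.4]
grip_width: 0.0492
finger_force: 30.0
```

>>> servo_tool(
  steps=[
    [[0.15,0,2,0,0,0,1],[0,0,2,0,0,0,1],[0,0,1.3,0,0,0,1],[0,0,0.9,0,0,0,1],[0,0,0,0,0,0,1]],
  ],
)

```text
clock: 24.45
ee_pos: [0.5431, 0.2063, 0.0255]
orientation: [1.0, 0.0, -0.0, 0.0]
force: [-0.0, -0.6, 0.3]
grip_width: 0.0492
finger_force: 30.0
```

>>> servo_tool(
  steps=[
    [[0,0,0,0,0,0,1],[0,0,0,0,0,0,-1],[0,0,0,0,0,0,-1],[0,0,0,0,0,0,-1],[0,0,0,0,0,0,-1]],
  ],
)

```text
clock: 25.08
ee_pos: [0.5434, 0.2067, 0.0259]
orientation: [1.0, 0.0, 0.0, -0.0]
force: [0.7, -0.2, -0.3]
grip_width: 0.0864
finger_force: 0.0
```

>>> servo_tool(
  steps=[
    [[0,0,0,0,0,0,-1],[0,0,-3,0,0,0,-1],[0,0,-5,0,0,0,-1],[-3,5,0,0,0,0,-1],[-3,5,0,0,0,0,-1]],
  ],
)

```text
clock: 25.7
ee_pos: [0.483, 0.1058, 0.1063]
orientation: [1.0, 0.001, 0.001, -0.0]
force: [0.7, -0.4, -0.1]
grip_width: 0.0915
finger_force: 0.0
```

>>> servo_tool(
  steps=[
    [[-3,5,0,0,0,0,-1],[0,0,0,0,0,0,-1],[0,0,0,0,0,0,-1]],
  ],
)

```text
clock: 26.08
ee_pos: [0.4541, 0.0566, 0.1061]
orientation: [1.0, -0.0, 0.0, -0.0]
force: [0.1, -0.0, -0.4]
grip_width: 0.0909
finger_force: 0.0
```

```bash
python3 -c "
from h import *
A=robot.get_image('top');B=robot.get_image('scene')
cv2.imwrite('pics/c9.png',np.hstack([cv2.resize(A[120:270,150:500],(467,200)),cv2.resize(A[150:240,200:290],(200,200)),]))
cv2.imwrite('pics/c9.png',np.hstack([cv2.resize(A[150:240,200:290],(400,400)),cv2.resize(B[200:290,335:425],(400,400))]));cv2.imwrite('pics/top9.png',A)"
```

```text
(no output)
```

View pics/c9.png

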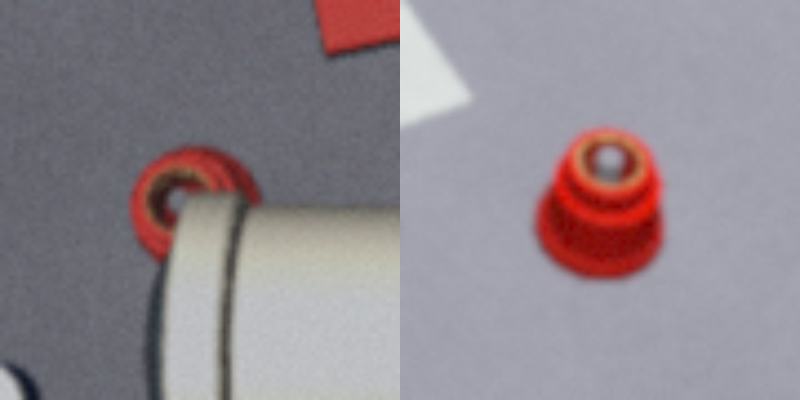

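View pics/top9.png

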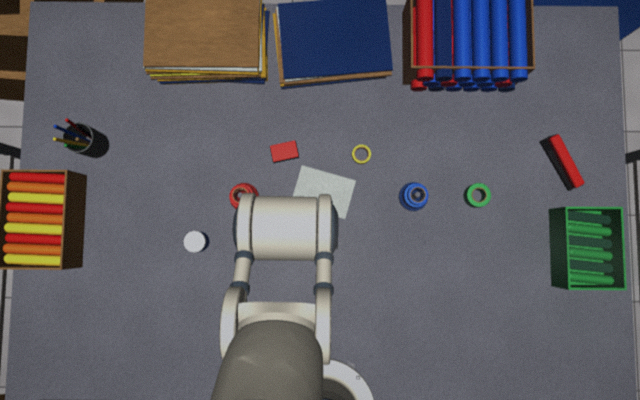

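Both stacks are seated: the red post tip is centred at (610,160) in the crop, and the blue stack is at (414,196) in the top view. The green roll (478,195), yellow roll (361,154), pot (195,241) and pad (284,151) have not moved.

```bash
python3 -c "
from bench import robot
print(robot.finish_job())"
```

```text
the job is handed in; nothing more can be done
None
```

The job is handed in (no verdict came back): in the last pictures the red and blue rolls lie stacked flat on their own stands, wide below narrow, and the green and yellow rolls, paint pot and stamp pad are where they started.

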